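Press the retaining clip onto the chute's hinge pin

TASK

The hinge pin of the chute flap has lost its retainer. Take the steel spring clip out of its black holder, find the groove of the pin by feel (the pin has shifted lengthwise), and press the clip down over the groove until it snaps fully home around the pin; let go of it there. Press gently, without forcing the clip against the pin or chute, and leave the mill, grinder, cap and tamping rod where they are.

Things in the scene. Friction and masses are not known exactly. Their poses are not given: they have to be found in the camera images.
- clip: Open spring clip of bare steel, an upside-down U 38 mm wide (y) with a tall flat tab on top, 72 mm high in all, about 60 g. Origin midway between the jaw feet at the bottom; z up along the tab, x the bore axis (thickness, 8 mm), y the way the jaws spread; both x directions are alike. Starts standing upright in the holder's slot, feet 8 mm above the counter.
- clip_tab (a point): Middle of the clip's tab, the place to grip, 49 mm above the clip's origin, axes as clip. The tab is 10 mm thick (x), 24 mm wide (y) and 46 mm high (z).
- clip_bore (a point): Centre of the clip's bore, 10 mm above its origin, axes as clip; on the pin's axis when fully home. Two sprung noses (3 mm radius, 9.2 mm either side of the middle, 7 mm below the bore) must spread 3 mm each to snap past the groove's core: a push of about 8 to 14 N, which then drops until the clip bottoms out on the core.
- lug_face (a point): Point where the pin's axis meets the outer face of the chute's lug, 160 mm above the counter; z up, x out of the lug along the pin's axis. The level steel pin, 26 mm in diameter, sticks out along x. It has one groove, 11 mm wide with an 18 mm core, then 14 mm of full diameter to its free end. The lug reaches 16 mm above the axis.
- groove_zone (a point): Point on the pin's axis 42 mm out from lug_face, same axes. The pin has shifted lengthwise: its groove's centre lies up to 18 mm either way of this point along x (not reported) and stays put under a push. Lowering the upright clip over the pin, the noses touch with clip_bore about 20 mm above the axis on the full diameter (cannot go home there), but about 15 mm above it in the groove.
- chute: Fixed galvanized chute with lugs, pin and a scoop tray at its mouth. Origin on the counter below lug_face, same axes. The chute, 125 mm wide, lies on the -x side of the lug and rises towards -y at 28 degrees; beside the lug its walls end below the pin's top. The tray, 45 mm high, spans x -145 to 15 mm, y -15 to 135 mm.
- clip_holder: Fixed black block 50 mm (x) by 70 mm (y) by 26 mm high, with a slot 11 mm wide (x), 44 mm long (y) and 18 mm deep in its top in which the clip stands. Origin centre of its underside.
- pepper_mill: Chrome pepper mill, 58 mm across, 182 mm tall, upright; origin centre of its base. Bystander.
- glass_grinder: Smoked glass grinder, 56 mm across, 126 mm tall, upright; origin centre of its base. Bystander.
- shaker_cap: Dark bakelite shaker cap, 48 mm across, 31 mm high; origin centre of its base. Bystander.
- tamping_rod: Short steel tamping rod lying on the counter along its x, 126 mm long, 24 mm ends; origin on its underside, mid-length. Bystander.
Not all that is in view belongs to the job. Of the things shaped like the clip, the steel one is meant.

How it is judged:
On the way, in this order (a step that is already met when the one before it is completed fails the run):
1. the clip is lifted out of its holder (height (world z) of clip_bore above 0.06 m), for 0.1 s.
2. the clip is snapped home on the pin (z of clip_bore in the frame of lug_face between -0.003 and 0.003 m and y of clip_bore in the frame of lug_face between -0.003 and 0.003 m and x of clip_bore in the frame of lug_face between 0.02 and 0.064 m), for 0.2 s.
At the end, for the whole second after the job is handed in: The clip sits fully home in the pin's groove: its bore centre within 2 mm of the pin's axis both ways and 20 to 64 mm out from the lug face, its bore axis within 0.2 rad of the pin's, at rest and let go. It may be turned around the pin (z of clip_bore in the frame of lug_face between -0.002 and 0.002 m and y of clip_bore in the frame of lug_face between -0.002 and 0.002 m and x of clip_bore in the frame of lug_face between 0.02 and 0.064 m and angle between the x axis of clip and the x axis of lug_face, either way round below 0.2 rad and linear speed of clip below 0.02 m/s); the robot touches nothing.
It fails at once if the clip is forced against the pin or chute with more than 30 N (contact force between clip and chute above 30 N).
It fails at once if the robot pushes on the chute, pin or tray with more than 30 N (contact force between any of the fingers, the arm and chute above 30 N).
It fails at once if a bystander is moved by more than 30 mm (distance of any of pepper_mill, glass_grinder, shaker_cap, tamping_rod from where it was at the start of the episode above 0.03 m).
It fails at once if the mill or the grinder is knocked over (angle between any of pepper_mill, glass_grinder's own z axis and vertical above 0.5 rad).
It also fails if it takes over 64 s, if anything falls off the work surface, if the arm or the gripper's body presses on something with over 40 N, if the wrist force passes 120 N, or if a joint passes its speed limit or range.

ROBOT

A 6-joint arm with a two-finger parallel gripper is mounted at the origin on the work surface. World frame = base frame: x ahead of the robot, y to its left, z up, the work surface at z = 0. Lengths are in m, angles in rad, forces in N, time in s.
With the tool pointing down it reaches from about 0.4 to 0.925 m from the base axis. Payload 3.4 kg.
Tool frame: the origin (TCP) lies midway between the tips of the shut fingers; the grasp point (between the pads) lies 19 mm behind it (bot.pinch_z is the z of the grasp point in the tool frame, in m); z points along the fingers, y is the line along which they close (so a half turn about z gives the same grasp; the last joint's range is limited). The gripper opens to 85 mm and grips with 20 to 120 N. Pads are 22 mm wide; open, the fingers measure 114 mm over their backs; the gripper's body (76 mm by 85 mm) begins 54 mm behind the grasp point. The pads swing forward as they close: fully open they stand 13 mm farther back than shut.
Start: joints at [-1.262, 0.307, 1.506, -0, 1.328, -0.073], TCP at [0.215, -0.533, 0.231] pointing down, gripper open.
Joint ranges: [-3.12, 3.12], [-1.05, 2.28], [0.14, 2.33], [-1.42, 4.57], [0.1, 2.73], [-2.68, 2.68]. Speed limits (rad/s): [2.57, 2.57, 3.14, 3.14, 3.14, 3.14].

INTERFACE

Orientations are given as a unit quaternion [w, x, y, z].
In Python, from station import bot, vision gives the robot as it stands. The module is installed in compiled form; this text tells all that it offers.
- The arm moves only by the tool servo_tool, never from a script. Its argument "increments" is a list that holds one entry, the list of rows, each a list of 5 numbers: the gripper command: -1 is shut, 1 is fully open, values between are in proportion, then the shift along the tool's x, y, z normalised to -1 to 1, where 1 is 0.06 m, then the turn about the tool's z normalised to -1 to 1, where 1 is 0.1 rad. A call has 1 to 10 rows; each row shifts and turns the commanded pose from where the row before left it, along the tool's axes as they then stand; what a row does not reach is not made up. A row lasts 1/8 s, in which the tool goes at most 62.5 mm and 10.7 degrees, less where a joint would pass 70% of its speed; a pose out of reach is approached as far as the arm can. A call with a number of a shift or a turn outside -1 to 1 is refused whole. A call with a gripper value outside its range is refused whole. The fingers move at their own pace and stop on an object; the grip force is fixed at half the most. Time passes only in rows, so rows that do not move let the fingers close. It gives the time, the measured TCP pose, the force, the opening and the grip force at its end, in the units of the state.
- bot.sense(): the state, without advancing time (a new reading comes with each control period).
- vision.grab_frame(name): name is "scene" or "top"; returns (picture, depth): 400x640x3 uint8, red, green, blue; 400x640 float32, m along the optical axis (not along the pixel's ray), 0 where there is no reading.
- vision.get_calibration(name): a dict with "camera_matrix" (3x3 intrinsics, pixels), "cam_to_world" (4x4, takes a point from camera to world coordinates). Camera axes: x right, y down, z forward; pixel columns grow to the right and rows downward; lengths in m; the calibration is good to about 2 mm. A picture is of the moment at which its call begins. get_calibration takes no time and is no camera call.
- bot.hand_in(): hands the job in; it is judged then, once.
The state is a dict: "time": time; "joint_pos": joint angles; "joint_vel": joint speeds; "effort": joint torques, N m; "tool_pos": TCP position; "tool_rot": TCP orientation; "contact_force": force on the tool from outside, world axes, zero at the start; "wrist_torque": the same for the moment, N m; "width": opening from 0.0 (shut) to 1.0 (fully open); "grip_force": force on a finger pad.
Only numpy, scipy, OpenCV 4.12 (cv2) and the standard library are available. Lean on these libraries where they do the work, as an engineer would, in place of code of your own. Each camera call takes 0.05 s, during which the arm holds its last target. There are 200 camera calls.

## Working session

There is one attempt and no reset: what is moved stays moved. The work goes in short steps, Python scripts to look and compute and a tool call to move; the robot and the scene stay as the last step left them, time stands still between calls to the robot, and variables do not carry over. Pictures are saved under pics/ and viewed, at most 10 in all, crops included, and the job is handed in when it is done.

Besides the shell and the picture viewer there is one more tool, called after "Call:" as name(argument=value, ...) on one line, values as JSON. servo_tool: Moves the arm, as the interface text tells. Scaled input: -1 to 1 covers 0.06 m each way for a shift and 0.1 rad each way for a turn. Its arguments: {"type":"object","properties":{"increments":{"type":"array","items":{"type":"array","items":{"type":"array","items":{"type":"number","minimum":-1,"maximum":1}}}}},"required":["increments"]}

```bash
mkdir -p pics
python3 - <<'E'
from station import bot, vision
import cv2, numpy as np
for n in("scene","top"):
    p,d=vision.grab_frame(n); cv2.imwrite(f"pics/{n}0.png",p[...,::-1]); np.savez(f"{n}0.npz",p=p,d=d)
    c=vision.get_calibration(n); print(n,np.round(c["camera_matrix"],1).tolist(),np.round(c["cam_to_world"],3).tolist())
print(bot.sense(),bot.pinch_z)
E
```

```text
scene [[472.0, 0.0, 325.8], [0.0, 472.0, 195.2], [0.0, 0.0, 1.0]] [[0.007, 0.809, -0.588, 1.106], [1.0, -0.001, 0.011, 0.15], [0.008, -0.588, -0.809, 0.843], [0.0, 0.0, 0.0, 1.0]]
top [[437.7, 0.0, 324.3], [0.0, 437.7, 201.8], [0.0, 0.0, 1.0]] [[0.027, -0.987, 0.158, 0.423], [-0.999, -0.024, 0.026, 0.142], [-0.022, -0.159, -0.987, 1.049], [0.0, 0.0, 0.0, 1.0]]
{'time': 0.1, 'joint_pos': array([-1.26149506e+00,  3.07512582e-01,  1.50751144e+00,  3.95439862e-05,
        1.32838610e+00, -7.35043419e-02]), 'joint_vel': array([-0.00010478, -0.00011688, -0.00284904,  0.00070283,  0.00124167,
       -0.00027328]), 'effort': array([ 7.52274391e-04, -4.58527529e+01, -2.52608496e+01, -1.23285572e-04,
        5.54757047e-03, -1.92965422e-05]), 'tool_pos': array([ 0.21458127, -0.53281224,  0.23047671]), 'tool_rot': array([-9.04684947e-04,  9.81738838e-01,  1.90231514e-01, -8.78341970e-05]), 'contact_force': array([0.12415665, 0.03615206, 0.1483235 ]), 'wrist_torque': array([ 0.03430944, -0.01348196,  0.04997404]), 'grip_force': 0.0, 'width': 0.9990878583470769} -0.0187
```

View pics/scene0.png

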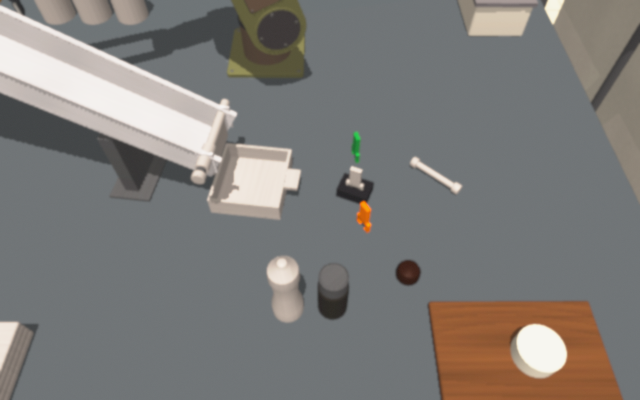

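View pics/top0.png

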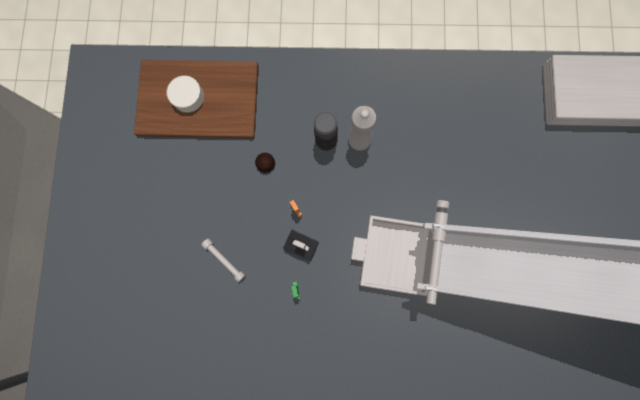

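The scene view shows the steel clip in the holder at (355,182), decoys in green (356,145) and orange (364,215), and the pin running (222,110)–(200,175). In the top view the holder is at (301,246) and the pin runs (433,300)–(442,205), with its free end up (world +x). I'll zoom in on both.

Run:
```python
import cv2, numpy as np
t=np.load("top0.npz")["p"][...,::-1]; s=np.load("scene0.npz")["p"][...,::-1]
R=lambda im,r0,r1,c0,c1:cv2.resize(im[r0:r1,c0:c1],(400,300),interpolation=cv2.INTER_CUBIC)
a=np.hstack([R(t,190,250,400,480),R(t,216,276,261,341)])
b=np.hstack([R(s,95,200,160,300)if 0 else R(s,130,190,170,250),R(s,150,210,315,395)])
cv2.imwrite("pics/crop1.png",np.vstack([a,b]))
```

```text
(no output)
```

View pics/crop1.png

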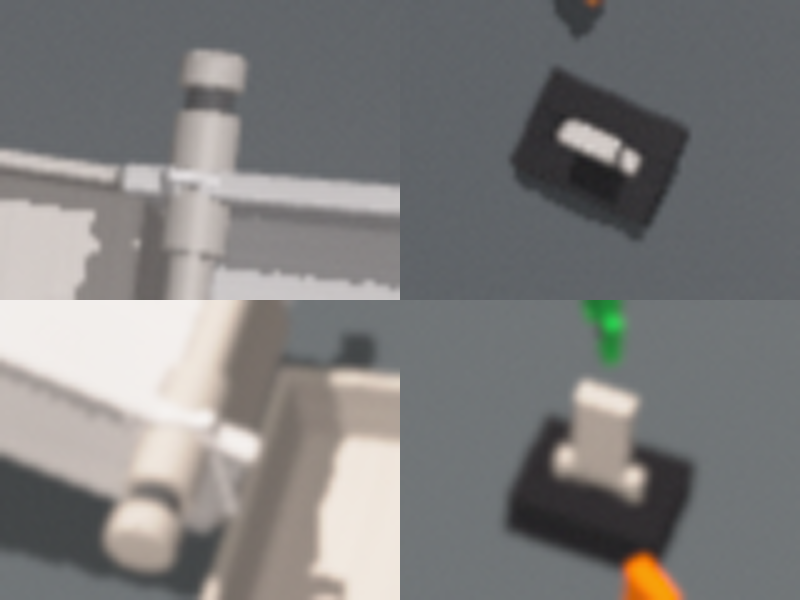

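The crops show the groove as a dark band at top px (442,209.8) and scene px (201.6,169.4). The clip's tab top is at top px (299,244.6) and scene px (356.2,169.6), and the holder's long side points down and to the right in the top view. Next I'll triangulate.

```bash
cat > h.py <<'E'
import numpy as np, cv2
from station import vision
C={n:vision.get_calibration(n) for n in("scene","top")}
def ray(n,u,v):
    c=C[n];T=np.array(c["cam_to_world"]);d=T[:3,:3]@np.linalg.solve(c["camera_matrix"],[u,v,1.]);return T[:3,3],d
def plane(n,u,v,z): o,d=ray(n,u,v);return o+d*(z-o[2])/d[2]
def tri(a,b):
    (o,d),(p,e)=ray("top",*a),ray("scene",*b)
    s=np.linalg.lstsq(np.c_[d,-e],p-o,rcond=None)[0];A,B=o+d*s[0],p+e*s[1];return (A+B)/2,np.linalg.norm(A-B)
E
python3 - <<'E'
from h import *
np.set_printoptions(precision=4,suppress=True)
print("tabtop",tri((299,244.6),(356.2,169.6)),plane("top",299,244.6,.080))
print("groove",tri((442,209.8),(201.6,169.4)))
# pin silhouette edges per row in top
t=np.load("top0.npz"); g=cv2.cvtColor(t["p"],cv2.COLOR_RGB2GRAY).astype(float)
for r in range(198,230):
    row=g[r,425:460]; d=np.diff(row)
    i=np.where(row>130)[0]
    print(r,g[r,441:444].mean().round(),(i.min()+425,i.max()+425) if len(i) else None, t["d"][r,442].round(4))
# holder: dark mask
def hol(n,roi,z,th):
    p=np.load(n+"0.npz")["p"]; r0,r1,c0,c1=roi
    m=(p[r0:r1,c0:c1].max(2)<th).astype(np.uint8)
    k=max(cv2.findContours(m,0,2)[0],key=cv2.contourArea)+np.array([c0,r0])
    h=cv2.minAreaRect(k); b=cv2.boxPoints(h); return h,np.array([plane(n,*q,z) for q in b])
print(hol("top",(216,276,261,341),.026,62))
# tab bright in top
p=t["p"];m=(p[225:265,285:320].min(2)>130).astype(np.uint8);k=max(cv2.findContours(m,0,2)[0],key=cv2.contourArea)
print("tab rect",cv2.minAreaRect(k+np.array([285,225])))
for r in range(236,254):print(r,g[r,288:314].astype(int))
E
```

```text
tabtop (array([0.482 , 0.2227, 0.0746]), np.float64(0.0027884151663060894)) [0.4817 0.2209 0.08  ]
groove (array([ 0.5543, -0.0719,  0.1649]), np.float64(0.004010593884057355))
198 102.0 None 1.0607
199 110.0 None 1.059
200 156.0 (np.int64(438), np.int64(445)) 0.8863
201 179.0 (np.int64(438), np.int64(448)) 0.8844
202 188.0 (np.int64(437), np.int64(448)) 0.8805
203 191.0 (np.int64(437), np.int64(448)) 0.8835
204 192.0 (np.int64(437), np.int64(448)) 0.8817
205 192.0 (np.int64(437), np.int64(448)) 0.8799
206 178.0 (np.int64(438), np.int64(448)) 0.8806
207 132.0 (np.int64(442), np.int64(448)) 0.8883
208 101.0 None 0.8859
209 100.0 None 0.8842
210 100.0 None 0.8865
211 110.0 None 0.8833
212 161.0 (np.int64(437), np.int64(443)) 0.8783
213 191.0 (np.int64(436), np.int64(447)) 0.8788
214 197.0 (np.int64(436), np.int64(447)) 0.8796
215 198.0 (np.int64(436), np.int64(447)) 0.8776
216 198.0 (np.int64(436), np.int64(447)) 0.878
217 198.0 (np.int64(435), np.int64(447)) 0.8783
218 198.0 (np.int64(435), np.int64(447)) 0.8795
219 198.0 (np.int64(435), np.int64(447)) 0.8787
220 197.0 (np.int64(435),
[... 1945 characters left out ...]
]
247 [ 49  50  50  52  50  52  51  47  40  47  66  92 129 158 175 168 115 149
 197 188 150  79  54  51  52  53]
248 [ 51  50  51  50  50  51  50  46  37  32  36  42  59  87 117 119 107 152
 199 195 152  79  53  52  51  49]
249 [ 51  49  50  49  48  49  47  38  33  35  35  35  35  40  53  64  76 129
 182 185 121  64  54  52  52  54]
250 [ 51  48  49  46  51  50  48  35  35  35  34  34  33  34  36  37  46  79
 123 133  84  53  52  53  52  52]
251 [51 45 52 48 49 49 46 34 33 33 34 34 34 33 32 36 35 44 64 72 60 53 52 52
 53 50]
252 [57 56 50 50 48 50 46 38 35 32 36 34 33 35 35 36 36 42 53 56 53 53 53 50
 50 48]
253 [62 59 57 55 55 48 50 46 44 38 36 35 34 36 34 36 40 46 51 52 54 54 55 52
 54 50]
```

Run:
```python
from h import *
np.set_printoptions(precision=4,suppress=True)
a=plane("top",442.5,204,.16);b=plane("top",440.5,221,.16);d=a-b
print("axis",a,b,"yaw",np.degrees(np.arctan2(d[1],d[0])))
print("rims",plane("top",442,206.7,.173),plane("top",441.6,211.75,.173),"end",plane("top",443,199.7,.173),"lug",plane("top",440,229,.176))
print("scene groove", plane("scene",201.6,169.4,.169))
# scene pin edges near the free end
g=cv2.cvtColor(np.load("scene0.npz")["p"],cv2.COLOR_RGB2GRAY)
for r in range(158,188,2): print(r,g[r,186:216])
```

```text
axis [ 0.5673 -0.0764  0.16  ] [ 0.5322 -0.0718  0.16  ] yaw -7.425413740826104
rims [ 0.5596 -0.0721  0.173 ] [ 0.5493 -0.0711  0.173 ] end [ 0.574  -0.0743  0.173 ] lug [ 0.5142 -0.0667  0.176 ]
scene groove [ 0.5579 -0.0685  0.169 ]
158 [186 187 187 188 189 188 188 189 189 189 191 197 209 220 228 231 232 231
 228 224 219 211 202 193 192 195 201 214 229 237]
160 [187 187 186 187 187 187 188 189 188 190 194 207 218 226 230 231 232 230
 225 221 214 203 190 174 160 156 168 181 190 205]
162 [188 188 189 189 189 188 188 187 187 189 199 215 224 230 231 231 230 227
 223 216 207 193 178 160 144 148 165 176 169 161]
164 [188 189 189 190 190 190 190 189 190 193 201 211 217 219 221 222 223 221
 216 208 198 183 166 148 140 145 159 174 177 167]
166 [159 169 179 185 188 189 189 188 185 180 172 165 159 156 155 160 166 174
 181 186 182 170 152 140 142 150 156 164 173 169]
168 [ 85  98 117 136 149 159 170 178 177 167 149 133 124 119 113 111 108 112
 125 142 155 155 144 141 149 153 154 159 169 172]
170 [ 70  70  71  73  78  87 111 145 173 191 197 198 195 187 176 160 138 115
  98 109 137 151 149 149 
[... 340 characters left out ...]
203 200 190 176
 159 136 110  96  98 105 109 104  92  84  98 119]
178 [ 70  71  71  78 105 140 161 166 167 167 167 167 168 170 171 174 174 162
 142 114  90  74  72  72  72  72  75  89 112 128]
180 [ 70  70  70  73  84 110 134 152 160 162 162 163 163 163 163 163 162 153
 131 101  79  72  70  70  70  72  81 103 123 132]
182 [ 73  72  70  70  70  75  88 107 129 139 145 151 154 155 155 154 150 137
 111  87  73  70  70  70  71  76  94 118 131 130]
184 [100  91  84  80  77  77  78  79  79  83  89  97 102 105 107 104  98  88
  78  72  70  70  69  71  76  96 122 135 134 125]
186 [116 113 112 110 109 109 108 106 100  94  90  84  80  78  79  78  77  73
  71  71  70  70  70  76 105 153 182 170 140 121]
```

Call:
servo_tool(increments=[[[1,0,0,-1,-1],[1,0,0,-0.5,-1],[1,0,0,0,-1],[1,0,0,0,-1],[1,0,0,0,-1],[1,0,0,0,-1],[1,0,0,0,-1],[1,0,0,0,-0.9]]])

```text
time: 1.1
tool_pos: [0.2147, -0.533, 0.3207]
tool_rot: [-0.001, 0.832, 0.555, 0.0]
contact_force: [-0.3, -0.4, 0.3]
width: 0.997
grip_force: 0.0
```

Call:
servo_tool(increments=[[[1,0,0,-1,0],[1,0.5,0,-1,0],[1,1,0.2,0,0],[1,1,0.2,0,0],[1,1,0.2,0,0],[1,1,0.2,0,0],[1,1,0,0,0],[1,1,0,0,0],[1,1,0,0,0],[1,1,0,0,0]]])

```text
time: 2.35
tool_pos: [0.4561, -0.0818, 0.4369]
tool_rot: [-0.0, 0.833, 0.553, -0.0]
contact_force: [0.5, -0.2, 0.4]
width: 0.997
grip_force: 0.0
```

Run:
```python
from h import *
np.set_printoptions(precision=4,suppress=True)
g=cv2.cvtColor(np.load("top0.npz")["p"],cv2.COLOR_RGB2GRAY)
for r in (296,298,300): print(r,g[r,422:446])
p=np.load("top0.npz")["p"]
for r in (240,250,260,270): print(r,g[r,422:450])
```

```text
296 [ 78  79  80  84  94 117 148 167 178 191 197 194 184 168 129  83  76  75
  74  75  76  73  74  75]
298 [ 76  74  75  77  90 123 153 169 182 193 198 191 182 163 114  78  75  75
  76  74  76  74  74  76]
300 [ 75  73  74  77  97 134 157 172 185 196 197 189 180 156  97  74  74  76
  75  75  75  74  74  73]
240 [134 136 134 134 133 125 104  99 102 101 105 112 124 136 143 160 186 184
 167 162 169 164 157 138 137 138 137 137]
250 [137 137 135 131 117 105 102 101 102 103 112 138 161 175 188 200 199 188
 180 176 194 200 200 200 200 200 200 199]
260 [138 136 129 114 102 102 103 102 101 113 143 164 178 190 200 198 187 179
 180 199 201 201 199 200 199 199 199 198]
270 [136 129 109 102 101 101 101 104 118 148 166 180 192 200 195 186 177 178
 197 199 199 198 199 199 198 198 198 197]
```

Call:
servo_tool(increments=[[[0,0.9,-0.3,0,0],[0,1,-0.3,0,0],[0,1,-0.3,0.5,0],[0,1,-0.3,0.8,0],[0,0.9,-0.36,1,0],[0,0,0,1,0],[0,0,0,0.6,0],[0,0,0,0,0]]])

```text
time: 3.35
tool_pos: [0.476, 0.1834, 0.2281]
tool_rot: [-0.001, 0.833, 0.554, -0.004]
contact_force: [0.5, -0.3, 0.6]
width: 0.496
grip_force: 0.0
```

Run:
```python
from h import *
np.set_printoptions(precision=4,suppress=True)
a=plane("top",442.5,204,.16);b=plane("top",431.4,298,.16);d=a-b
print(a,b,np.degrees(np.arctan2(d[1],d[0])))
from station import bot
print(bot.sense()["tool_pos"])
p,_=vision.grab_frame("scene"); q,_=vision.grab_frame("top")
f=lambda i,r0,c0:cv2.resize(i[r0:r0+100,c0:c0+130],(400,308),interpolation=cv2.INTER_CUBIC)
cv2.imwrite("pics/ap.png",np.hstack([f(p,120,290),f(q,195,235)])[...,::-1])
```

```text
[ 0.5673 -0.0764  0.16  ] [ 0.3784 -0.0517  0.16  ] -7.449491013104589
[0.476  0.1834 0.2281]
```

View pics/ap.png

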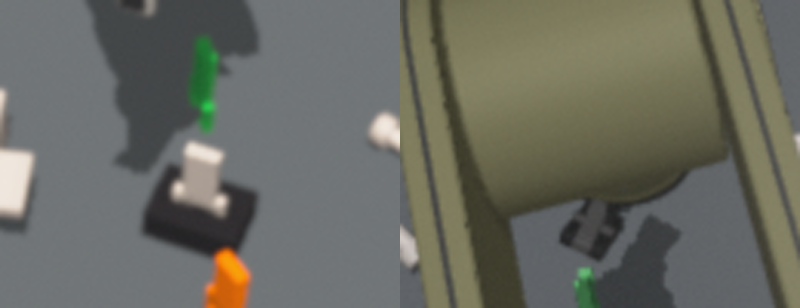

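The left half shows the clip still standing upright in the holder. In the right half the arm hides most of the top view. The tool stopped about 39 mm short in y, so I'll correct that and descend.

Call:
servo_tool(increments=[[[0,0.4,-0.16,0,0],[0,0.23,0,0.5,0],[0,0,0,0.8,0],[0,0,0,0.5,0],[0,0,0,0,0]]])

```text
time: 4.08
tool_pos: [0.4848, 0.2224, 0.1234]
tool_rot: [-0.0, 0.833, 0.553, -0.001]
contact_force: [0.1, -0.3, 0.7]
width: 0.499
grip_force: 0.0
```

Call:
servo_tool(increments=[[[0,-0.02,-0.04,0.5,0],[0,0,0,0.5,0],[0,0,0,0.37,0],[0,0,0,0,0]]])

```text
time: 4.58
tool_pos: [0.4834, 0.2227, 0.0423]
tool_rot: [0.0, 0.833, 0.553, 0.001]
contact_force: [1.0, -0.1, 0.9]
width: 0.503
grip_force: 0.0
```

Call:
servo_tool(increments=[[[-0.5,0,0,0,0],[-1,0,0,0,0],[-1,0,0,0,0],[-1,0,0,0,0],[-1,0,0,0,0]]])

```text
time: 5.2
tool_pos: [0.4844, 0.2229, 0.043]
tool_rot: [0.001, 0.833, 0.553, 0.002]
contact_force: [1.7, -1.3, 6.4]
width: 0.111
grip_force: 60.8
```

Call:
servo_tool(increments=[[[-1,0,0,-0.3,0],[-1,0,0,-0.5,0],[-1,0,0,-1,0],[-1,0,0,-1,0],[-1,0,0,-1,0],[-1,0,0,0,0]]])

```text
time: 5.95
tool_pos: [0.4849, 0.2237, 0.2753]
tool_rot: [0.001, 0.833, 0.553, 0.006]
contact_force: [-0.3, 0.2, -0.7]
width: 0.11
grip_force: 60.0
```

Run:
```python
from h import *
p,_=vision.grab_frame("scene")
cv2.imwrite("pics/lift.png",cv2.resize(p[60:240,220:460],(720,540),interpolation=cv2.INTER_CUBIC)[...,::-1])
```

```text
(no output)
```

View pics/lift.png

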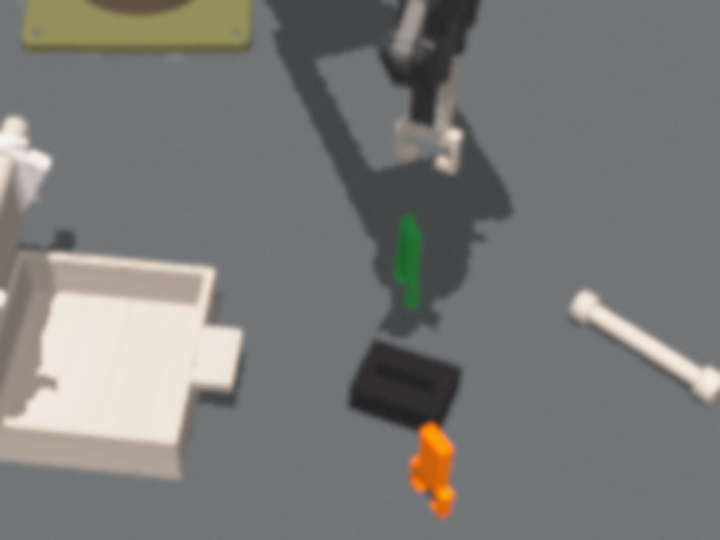

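The clip is out of the holder and upright between the pads, with its jaw feet at crop (403,155)/(448,165). I'll check its lateral offset from the tool.

Run:
```python
from h import *
np.set_printoptions(precision=4,suppress=True)
from station import bot
s=bot.sense();th=2*np.arctan2(s["tool_rot"][2],s["tool_rot"][1]);X=np.array([np.cos(th),np.sin(th)]);Y=np.array([X[1],-X[0]])
T=s["tool_pos"];print(T,np.degrees(th))
for nm,u,v,z in(("feet",361.7,114.5,T[2]-.035),("shoulder",363,102.5,T[2]-.009)):
    q=plane("scene",u,v,z)[:2]-T[:2]; print(nm,q@X,q@Y)
# where TCP itself would project
c=C["scene"];Tm=np.array(c["cam_to_world"])
for dz in(0,-.035):
    k=np.array(c["camera_matrix"])@(Tm[:3,:3].T@(T+[0,0,dz]-Tm[:3,3]));k=k/k[2];print((k[0]-220)*3,(k[1]-60)*3)
```

```text
[0.483  0.223  0.2721] 67.20488074360469
feet 0.002045058842714561 0.0018217904043565613
shoulder 0.001359674391107384 -0.0015506079427208338
427.01960198583924 117.08664064145532
422.93963126843676 160.60466561512325
```

Call:
servo_tool(increments=[[[-1,0,0,0,-0.9],[-1,0,0,0,-0.9],[-1,0,0,0,-0.88],[-1,-0.5,0.2,0,0],[-1,-0.8,0.4,0,0],[-1,-0.8,0.4,0,0],[-1,-0.8,0.4,0,0],[-1,-0.8,0.3,0,0],[-1,-0.6,0.13,0,0],[-1,0,0,0,0]]])

```text
time: 7.25
tool_pos: [0.5562, -0.0499, 0.2667]
tool_rot: [-0.002, 0.753, 0.658, -0.002]
contact_force: [-0.5, -0.1, 0.1]
width: 0.111
grip_force: 59.9
```

Call:
servo_tool(increments=[[[-1,0,0,0,0],[-1,0,0,0,0]]])

```text
time: 7.5
tool_pos: [0.5568, -0.0464, 0.2684]
tool_rot: [-0.001, 0.751, 0.66, -0.0]
contact_force: [0.4, 0.1, -0.8]
width: 0.107
grip_force: 59.9
```

Call:
servo_tool(increments=[[[-1,-0.24,0.023,0,0],[-1,-0.23,0,0.3,0],[-1,0,0,0.4,0],[-1,0,0,0.15,0],[-1,0,0,0,0],[-1,0,0,0,0]]])

```text
time: 8.25
tool_pos: [0.5559, -0.0758, 0.219]
tool_rot: [0.001, 0.751, 0.66, 0.0]
contact_force: [-0.7, 0.5, -1.6]
width: 0.108
grip_force: 59.9
```

Run:
```python
from h import *
p,_=vision.grab_frame("scene"); q,_=vision.grab_frame("top")
f=lambda i,r0,c0:cv2.resize(i[r0:r0+75,c0:c0+100],(400,300),interpolation=cv2.INTER_CUBIC)
cv2.imwrite("pics/pin.png",np.hstack([f(p,115,160),f(q,175,390)])[...,::-1])
```

```text
(no output)
```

View pics/pin.png

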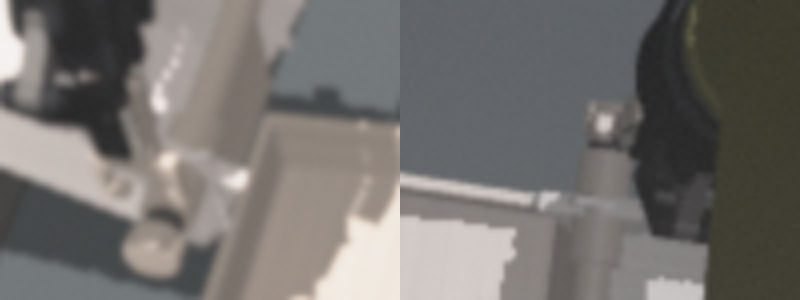

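The clip (top crop (605,122)) hovers just above the pin. The groove shows as the dark band at (603,147), and the offset between them fits the clip's height. I'll trim the position and feel downwards.

Call:
servo_tool(increments=[[[-1,0.015,-0.02,0.1,0],[-1,0,0,0.08,0],[-1,0,0,0,0],[-1,0,0,0,0]]])

```text
time: 8.85
tool_pos: [0.5541, -0.0748, 0.2072]
tool_rot: [-0.0, 0.752, 0.66, -0.0]
contact_force: [0.6, 0.2, -0.9]
width: 0.107
grip_force: 59.9
```

Call:
servo_tool(increments=[[[-1,0,0,0.02,0],[-1,0,0,0.02,0],[-1,0,0,0.02,0],[-1,0,0,0,0]]])

```text
time: 9.35
tool_pos: [0.5541, -0.0748, 0.2036]
tool_rot: [-0.0, 0.752, 0.66, -0.0]
contact_force: [0.2, -0.2, 0.7]
width: 0.107
grip_force: 59.9
```

Call:
servo_tool(increments=[[[-1,0,0,0.02,0],[-1,0,0,0.01,0],[-1,0,0,0.01,0],[-1,0,0,0,0]]])

```text
time: 9.85
tool_pos: [0.5541, -0.0747, 0.2013]
tool_rot: [-0.0, 0.752, 0.66, -0.0]
contact_force: [0.6, 0.4, -0.7]
width: 0.11
grip_force: 59.9
```

Call:
servo_tool(increments=[[[-1,0,0,0.01,0],[-1,0,0,0.01,0],[-1,0,0,0,0]]])

```text
time: 10.22
tool_pos: [0.5544, -0.0746, 0.2004]
tool_rot: [0.0, 0.752, 0.66, 0.0]
contact_force: [-0.4, 0.7, 1.7]
width: 0.108
grip_force: 60.2
```

Contact comes at about 15 mm above the axis, so the noses are in the groove. Pressing on in small steps.

Call:
servo_tool(increments=[[[-1,0,0,0.01,0],[-1,0,0,0.01,0],[-1,0,0,0,0]]])

```text
time: 10.6
tool_pos: [0.5545, -0.0745, 0.1992]
tool_rot: [0.0, 0.752, 0.66, 0.001]
contact_force: [0.9, 1.1, 3.8]
width: 0.107
grip_force: 60.5
```

Call:
servo_tool(increments=[[[-1,0,0,0.01,0],[-1,0,0,0.01,0],[-1,0,0,0,0]]])

```text
time: 10.98
tool_pos: [0.5544, -0.0745, 0.1978]
tool_rot: [0.0, 0.752, 0.66, 0.0]
contact_force: [1.1, 2.8, 4.9]
width: 0.102
grip_force: 60.6
```

Call:
servo_tool(increments=[[[-1,0.008,0,0.01,0],[-1,0.004,0,0.01,0],[-1,0,0,0.01,0]]])

```text
time: 11.35
tool_pos: [0.5545, -0.0742, 0.1964]
tool_rot: [0.0, 0.752, 0.66, 0.0]
contact_force: [-0.4, 2.7, 6.2]
width: 0.106
grip_force: 61.1
```

Call:
servo_tool(increments=[[[-1,0,0,0.01,0],[-1,0,0,0.01,0],[-1,0,0,0,0]]])

```text
time: 11.72
tool_pos: [0.5545, -0.0742, 0.1952]
tool_rot: [0.0, 0.752, 0.66, 0.0]
contact_force: [0.6, 2.2, 7.1]
width: 0.108
grip_force: 61.0
```

Call:
servo_tool(increments=[[[-1,0.008,0,0.01,0],[-1,0.004,0,0.01,0],[-1,0,0,0.01,0],[-1,0,0,0,0]]])

```text
time: 12.22
tool_pos: [0.5546, -0.0738, 0.1932]
tool_rot: [0.001, 0.752, 0.66, -0.0]
contact_force: [0.5, 1.4, 5.4]
width: 0.113
grip_force: 60.7
```

Call:
servo_tool(increments=[[[-1,0,0,0.01,0],[-1,0,0,0.01,0],[-1,0,0,0.01,0],[-1,0,0,0,0]]])

```text
time: 12.72
tool_pos: [0.5542, -0.0736, 0.1908]
tool_rot: [0.0, 0.752, 0.66, -0.0]
contact_force: [0.2, 0.6, 3.2]
width: 0.104
grip_force: 60.2
```

Call:
servo_tool(increments=[[[-1,0,0,0.02,0],[-1,0,0,0.02,0],[-1,0,0,0.01,0],[-1,0,0,0,0]]])

```text
time: 13.22
tool_pos: [0.5543, -0.0734, 0.1877]
tool_rot: [-0.0, 0.752, 0.66, -0.0]
contact_force: [2.8, -0.5, 0.0]
width: 0.106
grip_force: 59.7
```

Call:
servo_tool(increments=[[[-1,0,0,0.01,0],[-1,0,0,0.01,0],[-1,0,0,0.01,0],[-1,0,0,0,0]]])

```text
time: 13.72
tool_pos: [0.5543, -0.0734, 0.1862]
tool_rot: [0.0, 0.752, 0.66, -0.0]
contact_force: [2.1, -0.5, -0.7]
width: 0.107
grip_force: 59.8
```

Call:
servo_tool(increments=[[[-1,0,0,0.01,0],[-1,0,0,0.01,0],[-1,0,0,0,0]]])

```text
time: 14.1
tool_pos: [0.5543, -0.0734, 0.1851]
tool_rot: [0.0, 0.752, 0.66, 0.0]
contact_force: [2.7, -0.1, 0.1]
width: 0.108
grip_force: 59.8
```

Call:
servo_tool(increments=[[[-1,0,0,0.01,0],[-1,0,0,0.01,0],[-1,0,0,0,0]]])

```text
time: 14.48
tool_pos: [0.5543, -0.0733, 0.1848]
tool_rot: [0.0, 0.752, 0.66, 0.0]
contact_force: [0.5, -0.7, 5.9]
width: 0.108
grip_force: 61.1
```

It has bottomed out. One more light press, then let go.

Call:
servo_tool(increments=[[[-1,0,0,0.01,0],[-1,0,0,0,0]]])

```text
time: 14.72
tool_pos: [0.5544, -0.0734, 0.1848]
tool_rot: [0.001, 0.752, 0.66, 0.0]
contact_force: [0.1, -0.0, 8.0]
width: 0.115
grip_force: 61.5
```

Call:
servo_tool(increments=[[[-0.7,0,0,-0.02,0],[-0.4,0,0,0,0],[-0.3,0,0,0,0],[-0.3,0,0,0,0]]])

```text
time: 15.22
tool_pos: [0.5539, -0.0732, 0.1841]
tool_rot: [-0.0, 0.752, 0.66, -0.0]
contact_force: [0.2, 0.4, -0.1]
width: 0.349
grip_force: 0.0
```

Released. Now I'll raise the tool and move it aside to look.

Call:
servo_tool(increments=[[[-0.3,0,0,-0.3,0],[-0.3,0,0,-0.7,0],[-0.3,0,0,-1,0],[-0.3,0,0,-1,0],[-0.3,1,0,0,0],[-0.3,1,0,0,0],[-0.3,1,0,0,0],[-0.3,1,0,0,0],[-0.3,0,0,0,0],[-0.3,0,0,0,0]]])

```text
time: 16.48
tool_pos: [0.5851, 0.1647, 0.3641]
tool_rot: [0.0, 0.751, 0.66, -0.001]
contact_force: [-0.4, -0.3, 0.2]
width: 0.348
grip_force: 0.0
```

Run:
```python
from h import *
from station import bot
p,_=vision.grab_frame("scene"); q,_=vision.grab_frame("top")
f=lambda i,r0,c0:cv2.resize(i[r0:r0+75,c0:c0+100],(400,300),interpolation=cv2.INTER_CUBIC)
cv2.imwrite("pics/done.png",np.hstack([f(p,115,160),f(q,175,390)])[...,::-1])
s=bot.sense();print(s["tool_pos"],s["contact_force"],s["joint_vel"].round(3))
```

```text
[0.58523342 0.16349123 0.36442548] [-0.20484752  0.60802977  0.70071589] [-0.011 -0.005 -0.001  0.002 -0.002  0.   ]
```

View pics/done.png

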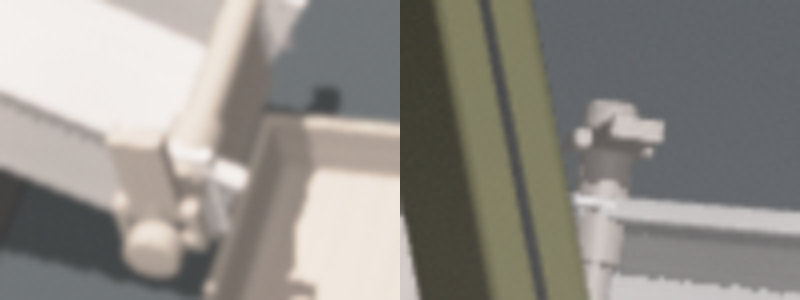

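Both halves show the clip seated upright in the groove, with a jaw on each side of the pin (scene crop (140,200), top crop (625,130)), and the gripper well clear.

```bash
python3 -c "
from station import bot
print(bot.hand_in())"
```

```text
the job is handed in; nothing more can be done
None
```

The steel clip is snapped onto the pin's groove and released, with pressing forces read at up to about 8 N; the job is handed in, though no verdict was returned.

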